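# Check a glaze jar in under the low drying shelf

### The arm

A 6-joint arm with a two-finger parallel gripper is mounted at the origin on the work surface. World frame = base frame: x ahead of the robot, y to its left, z up, the work surface at z = 0. Lengths are in m, angles in rad, forces in N, time in s.
With the tool pointing down it reaches from about 0.375 to 0.925 m from the base axis. Payload 5.7 kg.
Tool frame: the origin (TCP) lies at the very end of the fingers, on their centre line; the grasp point (between the pads) lies 19 mm behind it; z points along the fingers, y is the direction in which the jaws open and shut (so a half turn about z gives the same grasp; the last joint's range is limited). The gripper opens to 85 mm and grips with 20 to 120 N. Pads are 22 mm wide; open, the fingers measure 114 mm over their backs; the gripper's body (76 mm by 85 mm) begins 54 mm behind the grasp point. The pads swing forward as they close: fully open they stand 13 mm farther back than shut.
Start: joints at [-1.461, 0.359, 1.51, -0, 1.272, -0.115], TCP at [0.134, -0.585, 0.231] pointing down, gripper open.
Joint ranges: [-2.97, 2.97], [-1.01, 2.36], [0.21, 2.38], [-0.96, 4.11], [0.2, 2.71], [-2.98, 2.98]. Speed limits (rad/s): [2.39, 2.39, 3.14, 3.14, 3.14, 3.14].

### API

Orientations are given as [roll, pitch, yaw] about the fixed x, y, z axes, in that order (R = Rz(yaw) Ry(pitch) Rx(roll)).
In Python, from station import get_obs, get_image, get_calibration, finish_job gives the robot as it stands.
- The arm moves only by the shell command python3 -m creep 'ROWS' [OPENING] [FORCE]. ROWS is JSON, a list that holds one entry, the list of rows, each a list of 4 numbers: the shift along the tool's x, y, z in units of 30 mm (1.0 is 30 mm), then the turn about the tool's z in units of 5 degrees (1.0 is 5 degrees). In form: [[[x, y, z, twist], ...]]. A call has 1 to 20 rows; each row shifts and turns the commanded pose from where the row before left it, along the tool's axes as they then stand; what a row does not reach is not made up. A row lasts 1/12 s, in which the tool goes at most 41.7 mm and 7.16 degrees, less where a joint would pass 70% of its speed; a pose out of reach is approached as far as the arm can. A call is refused whole if a number of a shift passes 1 or a number of a turn 1, either way. A call with a gripper value outside its range is refused whole. OPENING is the opening, from -1 (shut) to 1 (fully open), so that 0 is half open, set as the call begins (- or left out, the last holds). The fingers move at their own pace and stop on an object; FORCE is the grip in N (left out, the last holds). Time passes only in rows, so rows that do not move let the fingers close. It gives the time, the measured TCP pose, the force and the opening at its end, in the units of the state.
- get_obs(): the state, without advancing time (a new reading comes with each control period).
- get_image(name): name is "scene" or "side" or "wrist"; returns (picture, depth): 400x640x3 uint8, red, green, blue; 400x640 float32, m along the optical axis (not along the pixel's ray), 0 where there is no reading.
- get_calibration(name): a dict with "intrinsics" (3x3 intrinsics, pixels), "R" (3x3) and "t" (3): a world point X has camera coordinates R X + t. Camera axes: x right, y down, z forward; pixel columns grow to the right and rows downward; lengths in m; the calibration is good to about 2 mm. A picture is of the moment at which its call begins: read the wrist's pose just before it. get_calibration takes no time and is no camera call; for the wrist camera it gives the pose at the moment of the call.
- finish_job(): hands the job in, once; it reports no verdict.
The state is a dict: "time": time; "joints": joint angles; "qd": joint speeds; "tau": joint torques, N m; "tcp_pos": TCP position; "tool_rot": TCP orientation; "ft_force": force on the tool from outside, world axes, zero at the start; "moment": the same for the moment, N m; "grip_width": opening from 0.0 (shut) to 1.0 (fully open).
Only numpy, scipy, OpenCV 4.12 (cv2) and the standard library are available. Lean on these libraries where they do the work, as an engineer would, in place of code of your own. Each camera call takes 0.05 s, during which the arm holds its last target. There are 200 camera calls.

### The job

Stand the labelled glaze jar on the cork pad of the ware board while the board is still out in front of the low shelf, then slide the board (the pale block is its handle) flat along the bench, under the shelf and between the two kerbs, until it is squarely home against the stop strip at the back. The jar must end upright on the middle of the cork with its label facing the reader at the back of the shelf, and on the way it must not tip over, be dropped onto the board or touch the shelf. Leave the tub, mug and spatula where they are.

Things in the scene. Friction and masses are not known exactly. Their poses are not given: they have to be found in the camera images.
- rack: Low fixed shelf: kiln slab 160 deep x 200 wide x 18 thick, underside 130 mm up, on four props. Origin on the bench at mid-mouth, below the slab's front edge; x points level into the shelf (the way in), z up. Two kerbs on the bench (x 0 to 110 mm, 16 high) leave a lane 112 mm wide, y -56 to 56. Board home: its origin at x = -5, y = 0 (6 mm play), axes parallel.
- rack_stop (a point): Middle of the near face of the wooden stop strip that crosses the lane on the bench at rack x = 95 mm; strip 12 mm high, same as the board's thickness. The board's nose butts against it when home.
- reader_window (a point): Centre of the dark window of the reader, a fixed grey block 70 wide x 95 mm high behind the stop strip, its face at rack x = 117 mm. The window is mid-lane, 62 mm above the bench, and looks out of the mouth (along the rack's -x).
- board: Dark wooden ware board, 200 long (x) x 100 wide (y) x 12 mm thick, about 0.45 kg, loose and flat on the bench. Origin at the centre of its underside; +x points to the nose (cork end) that goes in under the shelf, z up. Cork pad, a flush disc 86 mm across, centred at x = +57 mm; handle block at x = -73 mm, which when home stays outside, 78 mm in front of the slab's edge.
- board_handle (a point): Point to grip on the board's upright pale wooden handle block: 28 mm above the board's top face, on the block's centre line. Block 50 long (board x) x 20 thick (board y) x 46 mm high, top 58 mm above the bench; pinch it across its 20 mm (along board y).
- board_pad (a point): Centre of the cork pad, on the board's top face (12 mm above the bench).
- jar: Closed grey plastic jar with a black lid of the same width: plain cylinder 56 mm across, 100 mm high, about 0.3 kg, standing loose on the bench. Origin at the centre of its underside, z up; its +x axis points out through the middle of the paper label. A 12 mm wide paper seal strip runs from the middle of the lid over the rim down to the label, so the label's side can be seen from above too.
- jar_label (a point): Middle of the label, on the jar's side 28 mm from the jar's axis along the jar's +x, 46 mm above its underside.
- tub: Bystander: open white plastic tub, 90 mm across, 75 high, origin at the centre of its underside. Leave it alone.
- cup: Bystander: terracotta mug, 76 mm across, 85 high, origin at the centre of its underside, handle towards its +y. Leave it alone.
- spatula: Bystander: spatula lying on the bench, 180 mm long. Leave it alone.
Not all that is in view belongs to the job. Of the things like the jar, leave any that is pink, red or yellow; of the rest the larger one is meant.

How it is judged:
On the way:
1. the jar stands upright and released on the board's cork pad (axis within 16 mm of the pad's centre) while the board is still out in front of the shelf (at least 85 mm short of home) (horizontal distance between jar and board_pad below 0.016 m and z of jar in the frame of board between 0.008 and 0.017 m and angle between jar's own z axis and vertical below 0.1 rad and linear speed of jar below 0.03 m/s and contact force between the fingers and jar below 0.2 N and x of board in the frame of rack below -0.09 m), for 0.2 s.
At the end, for the whole second after the job is handed in: The board lies flat on the bench in the lane under the shelf, its nose within 8 mm of the stop strip, straight to within 0.1 rad; the jar stands upright (0.1 rad) on the cork pad with its axis within 16 mm of the pad's centre, its label towards the reader to within 0.3 rad; all at rest (horizontal distance between jar and board_pad below 0.016 m and z of jar in the frame of board between 0.008 and 0.017 m and angle between jar's own z axis and vertical below 0.1 rad and linear speed of each of jar, board below 0.03 m/s and x of board in the frame of rack above -0.013 m and y of board in the frame of rack between -0.009 and 0.009 m and angle between the x axis of board and the x axis of rack, either way round below 0.1 rad and height (world z) of board below 0.004 m and angle between the x axis of jar and the x axis of rack, either way round below 0.3 rad and x of jar_label in the frame of rack above 0.055 m); the robot touches nothing.
It fails at once if the jar is tipped by more than 0.6 rad (angle between jar's own z axis and vertical above 0.6 rad).
It fails at once if the jar touches the shelf, kerbs or reader (over 2 N) (contact force between jar and rack above 2 N).
It fails at once if the jar is dropped or slammed onto the board (over 60 N) (contact force between jar and board above 60 N).
It fails at once if the board is lifted more than 20 mm off the bench (height (world z) of board above 0.02 m).
It fails at once if the tub, the mug or the spatula is moved more than 30 mm (distance of any of tub, cup, spatula from where it was at the start of the episode above 0.03 m).
It also fails if it takes over 54 s, if anything falls off the work surface, if the arm or the gripper's body presses on something with over 40 N, if the wrist force passes 120 N, or if a joint passes its speed limit or range.

## Working session

There is one attempt and no reset: what is moved stays moved. The work goes in short steps, Python scripts to look and compute and a shell command to move; the robot and the scene stay as the last step left them, time stands still between calls to the robot, and variables do not carry over. Pictures are saved under pics/ and viewed, about 8 in all and at most 12, crops included, and the job is handed in when it is done.

```bash
mkdir -p pics; ls
cat > h.py <<'E'
import numpy as np,cv2
from station import *
def cap(n,tag):
    c=get_calibration(n); p,d=get_image(n)
    cv2.imwrite(f'pics/{tag}.png',p[:,:,::-1]); np.savez(f'pics/{tag}.npz',p=p,d=d,K=c['intrinsics'],R=c['R'],t=c['t'])
    return p,d,c
def load(tag): return np.load(f'pics/{tag}.npz')
def cloud(f):
    d=f['d'];v,u=np.indices(d.shape);K=f['K']
    X=np.stack([(u-K[0,2])/K[0,0]*d,(v-K[1,2])/K[1,1]*d,d],-1)
    return (X-f['t'])@f['R']
def ray(f,u,v,z):
    K=f['K'];r=np.array([(u-K[0,2])/K[0,0],(v-K[1,2])/K[1,1],1])@f['R'];o=-f['t']@f['R']
    return o+r*(z-o[2])/r[2]
E
python3 - <<'E'
from h import *
print(get_obs())
a=cap('scene','s0')[0];b=cap('side','d0')[0];cap('wrist','w0')
for n in('s0','d0','w0'):f=load(n);print(n,-f['t']@f['R'],f['R'][2])
E
```

```text
pics
{'time': 0.0, 'joints': array([-1.46110403e+00,  3.59455012e-01,  1.51142751e+00, -7.92884690e-06,
        1.27246689e+00, -1.15119108e-01]), 'qd': array([ 3.01937991e-04, -5.37866074e-04,  1.21407691e-04, -6.28330177e-04,
        9.09931127e-05,  6.69310194e-04]), 'tau': array([ 2.32169070e-03, -5.27621806e+01, -2.78627926e+01, -1.66274626e-04,
        1.30711624e-02, -2.16939554e-05]), 'tcp_pos': array([ 0.13365911, -0.58424398,  0.2304852 ]), 'tool_rot': array([-3.13984666e+00, -1.94265308e-04,  2.24813571e-01]), 'ft_force': array([ 0.36942621,  0.20662816, -0.05857198]), 'moment': array([-0.00976657,  0.04082619, -0.01295355]), 'grip_width': 0.9998749127359472}
s0 [1.36922618 0.57332747 0.91344982] [-0.60696965 -0.41376784 -0.67851604]
d0 [0.11969232 0.93424337 0.72443475] [ 0.4420042  -0.7153084  -0.54126351]
w0 [ 0.20676202 -0.56751693  0.37239186] [-0.28905021 -0.06442885 -0.95514339]
```

View pics/s0.png

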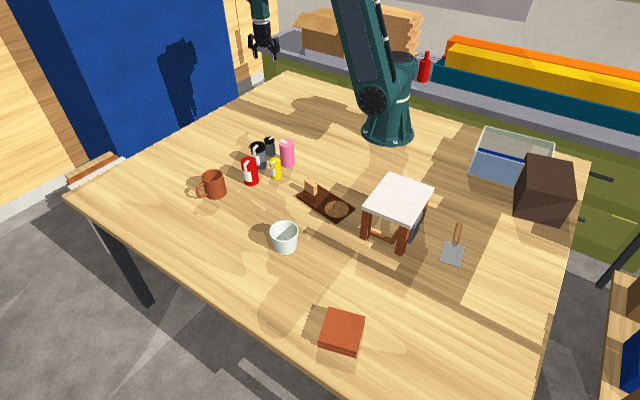

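View pics/d0.png

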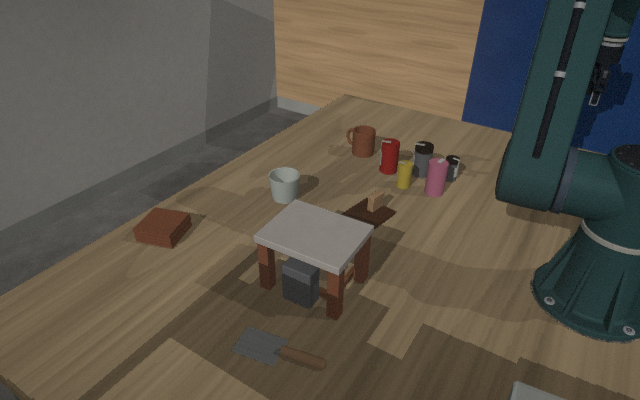

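Scene: there are two grey/black jars, at scene (258,153) and (270,147), or side (424,160) and (452,168). Pink, red and yellow jars surround them. The board is at scene (325,202) and the shelf at (398,205). Next I'll measure and take an enlarged crop.

Run:
```python
from h import *
f=load('s0');g=load('d0')
a=cv2.resize(f['p'][125:255,225:445],None,fx=3.6,fy=3.6,interpolation=cv2.INTER_CUBIC)[:,:,::-1]
cv2.imwrite('pics/c1.png',a)
for n,f in(('s',f),('d',g)):
    P=cloud(f);p=f['p'].astype(int)
    pts=dict(s=[(258,146),(258,156),(269,141),(270,150),(287,145),(250,162),(275,162),(214,176),(284,228),(398,198),(312,184),(336,207),(452,250)],
             d=[(424,145),(424,160),(453,160),(452,172),(436,162),(390,142),(405,162),(364,130),(284,175),(315,232),(375,194),(301,262)])[n]
    for u,v in pts: print(n,u,v,P[v,u].round(3),p[v,u])
    # slab top
    m=(abs(P[...,2]-.148)<.006)&(p.min(-1)>120)&(f['d']>0)
    k,l,s,c=cv2.connectedComponentsWithStats(m.astype('uint8'));i=1+s[1:,4].argmax()
    q=P[l==i]; r=cv2.minAreaRect(q[:,:2].astype('float32'));print('slab',s[i],r,cv2.boxPoints(r).round(3).tolist(),q[:,2].mean())
    m=(abs(P[...,2]-.012)<.006)&(p.sum(-1)<260)&(f['d']>0)
    k,l,s,c=cv2.connectedComponentsWithStats(m.astype('uint8'))
    for i in 1+np.argsort(-s[1:,4])[:3]:
        q=P[l==i]; r=cv2.minAreaRect(q[:,:2].astype('float32'));print('board?',s[i],r,q[:,2].mean())
```

```text
s 258 146 [ 0.521 -0.302  0.101] [124 121 111]
s 258 156 [ 0.541 -0.289  0.071] [232 227 214]
s 269 141 [ 0.443 -0.316  0.077] [27 27 29]
s 270 150 [ 0.445 -0.314  0.034] [76 77 79]
s 287 145 [ 0.45  -0.216  0.099] [250 158 196]
s 250 162 [ 0.615 -0.258  0.1  ] [207  20  16]
s 275 162 [ 0.54  -0.204  0.078] [237 210   4]
s 214 176 [ 0.714 -0.353  0.058] [154  82  48]
s 284 228 [0.766 0.017 0.047] [238 242 232]
s 398 198 [0.541 0.294 0.15 ] [245 240 231]
s 312 184 [ 0.548 -0.028  0.058] [247 209 137]
s 336 207 [0.559 0.083 0.012] [124  90  51]
s 452 250 [0.508 0.49  0.003] [159 159 154]
slab [ 362  172   73   56 2317] ((0.5312939286231995, 0.29215413331985474), (0.204461932182312, 0.15978007018566132), 2.6118884086608887) [[0.4259999990463257, 0.367000013589859], [0.43299999833106995, 0.20800000429153442], [0.6370000243186951, 0.21699999272823334], [0.6299999952316284, 0.37700000405311584]] 0.14914424251234396
board? [296 185  59  39 764] ((0.5557796359062195, 0.0362374410033226), (0.201337993144989, 0.10885410010814667), 80.43391418457031) 0.013131495833907946
board? [362 124  51  23
[... 935 characters left out ...]
891476869583), 2.572263240814209) [[0.42800000309944153, 0.3709999918937683], [0.4350000023841858, 0.20900000631809235], [0.6309999823570251, 0.21699999272823334], [0.6240000128746033, 0.3799999952316284]] 0.1474266142815321
board? [ 533  262  107   78 1849] ((0.024952903389930725, 0.05115954205393791), (0.1262252777814865, 0.2329249233007431), 63.029640197753906) 0.013366195730679603
board? [341 198  54  31 713] ((0.548934817314148, -0.007187351584434509), (0.11798045784235, 0.10377737879753113), 81.04920959472656) 0.011688293816299251
board? [278 346  49  24 297] ((0.43616509437561035, 0.4799206554889679), (0.09542214870452881, 0.019045621156692505), 9.953327178955078) 0.013610755077501096
```

View pics/c1.png

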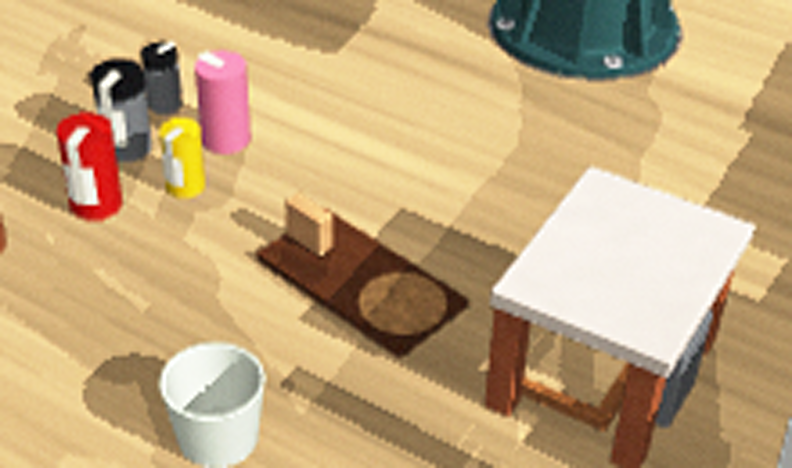

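View pics/w0.png

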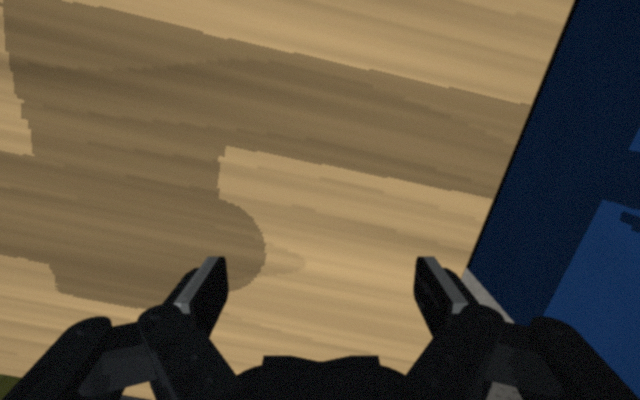

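The larger grey jar, at scene (258,153), crop (120,110) and about (0.52,-0.30), is the one meant. Its top is at 0.10 m. The other grey jar at (270,147) is clearly smaller (top 0.077 m), and the rest are red, pink and yellow. The wrist view is bare bench. I'll move above the jar.

```bash
python3 -m creep '[[[0.5,-0.2,-0.1,0],[0.9,-0.39,-0.1,0],[0.9,-0.39,-0.1,0],[0.9,-0.39,-0.1,0],[0.9,-0.39,-0.1,0],[0.9,-0.39,-0.1,0],[0.9,-0.39,-0.1,0],[0.9,-0.39,-0.1,0],[0.9,-0.39,-0.1,0],[0.9,-0.39,-0.1,0],[0.9,-0.39,-0.1,0],[0.9,-0.39,-0.1,0],[0.9,-0.39,-0.1,0],[0.9,-0.39,-0.1,0],[0.9,-0.39,-0.1,0],[0.9,-0.39,-0.1,0],[0.6,-0.2,0,0],[0,0,0,0],[0,0,0,0]]]' 1 30
python3 - <<'E'
from h import *
o=get_obs();print(o['time'],o['tcp_pos'],o['tool_rot'])
cap('wrist','w1')
f=load('w1');P=cloud(f)
K,R,t=f['K'],f['R'],f['t']
for c in[(.435,-.315,.077),(.52,-.305,.1),(.61,-.265,.1),(.535,-.21,.077),(.445,-.222,.1)]:
    x=K@(R@np.array(c)+t);print(c,(x[:2]/x[2]).round())
E
```

```text
time: 1.73
tcp_pos: [0.5195, -0.3029, 0.2791]
tool_rot: [-3.141, 0.0, 0.227]
ft_force: [-0.2, 1.0, -0.6]
grip_width: 1.0
1.7333 [ 0.51949546 -0.30291334  0.27912813] [-3.14101379e+00  4.10789733e-04  2.27314743e-01]
(0.435, -0.315, 0.077) [315. 243.]
(0.52, -0.305, 0.1) [323. 177.]
(0.61, -0.265, 0.1) [303.  76.]
(0.535, -0.21, 0.077) [239. 138.]
(0.445, -0.222, 0.1) [232. 226.]
```

View pics/w1.png

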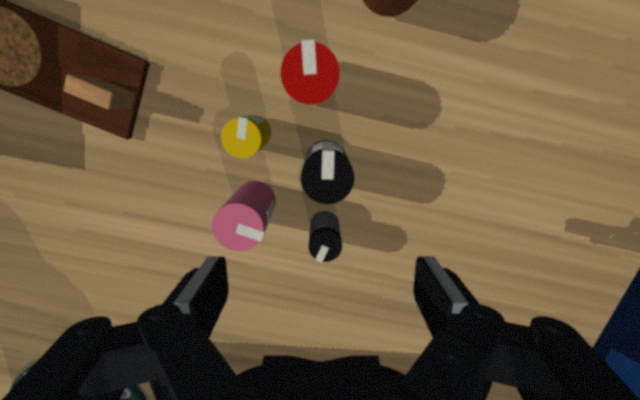

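Wrist view: the target's lid is at (327,176), with its seal pointing up the image from (328,178) to (328,150). Red is at (310,72), yellow (242,137), pink (240,222) and small grey (325,243). The board handle is at (90,90). Now the exact positions.

Run:
```python
from h import *
f=load('w1');P=cloud(f);p=f['p'].astype(int);h=P[...,2]
def top(n,box,z,cond):
    u0,u1,v0,v1=box;m=np.zeros(h.shape,bool);m[v0:v1,u0:u1]=True
    m&=(abs(h-z)<.008)
    q=P[m][:,:2].astype('float32');c,r=cv2.minEnclosingCircle(q);print(n,m.sum(),c,r,np.median(P[m][:,2]))
    return np.array(c),m
c,m=top('jar',(295,360,135,210),.1,0)
top('small',(300,350,210,265),.075,0);top('red',(275,345,35,110),.1,0);top('yel',(215,275,110,165),.075,0);top('pink',(205,280,175,255),.1,0)
w=m&(p.min(-1)>110);vs,us=np.nonzero(w);print('strip',len(us),us.min(),us.max(),vs.min(),vs.max())
s=P[w][:,:2];d=s.mean(0)-c;print('label yaw by mean',np.arctan2(d[1],d[0]),np.linalg.norm(d))
# black lid ellipse via ray
for v in(vs.min(),vs.max()): print(ray(f,us[vs==v].mean(),v,.1))
# board & handle
m=(abs(h-.058)<.005);m[:, 160:]=False;q=P[m][:,:2].astype('float32');print('handle',m.sum(),cv2.minAreaRect(q))
g=load('s0');P=cloud(g);pp=g['p'].astype(int)
hsv=cv2.cvtColor(g['p'],cv2.COLOR_RGB2HSV)
b=np.zeros(pp.shape[:2],bool);b[180:230,290:360]=True;z=P[...,2]
m=b&(abs(z-.057)<.005);print('handle s',m.sum(),cv2.minAreaRect(P[m][:,:2].astype('float32')))
m=b&(abs(z-.012)<.006)&(pp[...,0]>85)&(pp[...,0]<150);m=cv2.morphologyEx(m.astype('uint8'),cv2.MORPH_OPEN,np.ones((3,3)))>0
print('cork',m.sum(),cv2.minEnclosingCircle(P[m][:,:2].astype('float32')),P[m].mean(0))
```

```text
jar 2283 (0.5198203921318054, -0.3095206618309021) 0.028769122436642647 0.09934201671701354
small 889 (0.4310389459133148, -0.32818084955215454) 0.02104257605969906 0.07226037025615846
red 2988 (0.614279568195343, -0.26984357833862305) 0.028653355315327644 0.09932439294653325
yel 1314 (0.5359663367271423, -0.21071238815784454) 0.021743835881352425 0.07530817527828354
pink 2054 (0.4438971281051636, -0.22782237827777863) 0.0286399032920599 0.09930347921242055
strip 337 322 333 150 178
label yaw by mean 0.21457098656822238 0.013934013119664133
[ 0.54735495 -0.30222659  0.1       ]
[ 0.5194659  -0.30940036  0.1       ]
handle 942 ((0.5442476272583008, -0.03859385848045349), (0.051509734243154526, 0.020074043422937393), 80.31631469726562)
handle s 75 ((0.6450913548469543, 0.008874990046024323), (0.24585402011871338, 0.04847453534603119), 25.031843185424805)
cork 512 ((0.5758941173553467, 0.031806830316782), 0.10167393833398819) [0.56043146 0.04702813 0.01370169]
```

Label yaw is about 0.227, which matches the tool yaw. Every neighbour is at least 69 mm from the jar axis, clear of the open fingers (57 mm). Descend and grip.

```bash
python3 -m creep '[[[-0.05,0.2,0.5,0],[0,0,0.9,0],[0,0,0.9,0],[0,0,0.9,0],[0,0,0.9,0],[0,0,0.9,0],[0,0,0.8,0],[0,0,0.7,0],[0,0,0.6,0],[0,0,0.4,0],[0,0,0.2,0],[0,0,0.07,0],[0,0,0,0],[0,0,0,0]]]' 1 40
python3 -m creep '[[[0,0,0,0],[0,0,0,0],[0,0,0,0],[0,0,0,0],[0,0,0,0],[0,0,0,0],[0,0,0,0],[0,0,0,0]]]' -1 40
```

```text
time: 2.95
tcp_pos: [0.5193, -0.3112, 0.0472]
tool_rot: [3.14, -0.001, 0.225]
ft_force: [0.0, 0.4, -0.5]
grip_width: 0.997
time: 3.62
tcp_pos: [0.5193, -0.3108, 0.0472]
tool_rot: [3.141, -0.001, 0.225]
ft_force: [-0.9, 2.2, 6.6]
grip_width: 0.646
```

Grip width 0.646 × 85 is about 55 mm, so the jar is held. Lift, carry over, then turn it 67.5° so the label lines up with the board's +x.

```bash
python3 -m creep '[[[0,0,-0.3,0],[0,0,-0.7,0],[0,0,-0.9,0],[0,0,-0.9,0],[0,0,-0.9,0],[0,0,-0.6,0],[0.1,-0.4,0,0],[0.3,-0.85,0,0],[0.3,-0.85,0,0],[0.3,-0.85,0,0],[0.3,-0.85,0,0],[0.3,-0.85,0,0],[0.3,-0.85,0,0],[0.3,-0.85,0,0],[0.3,-0.85,0,0],[0.3,-0.85,0,0],[0.3,-0.85,0,0],[0.3,-0.85,0,0],[0.3,-0.85,0,0]]]'
python3 -m creep '[[[0.3,-0.85,0,0],[0.3,-0.85,0,0],[0.2,-0.4,0,0],[0,0,0,-0.5],[0,0,0,-0.9],[0,0,0,-0.9],[0,0,0,-0.9],[0,0,0,-0.9],[0,0,0,-0.9],[0,0,0,-0.9],[0,0,0,-0.9],[0,0,0,-0.9],[0,0,0,-0.9],[0,0,0,-0.9],[0,0,0,-0.9],[0,0,0,-0.9],[0,0,0,-0.9],[0,0,0,-0.9],[0,0,0,-0.4]]]'
python3 -m creep '[[[0,0,0,0],[0,0,0,0]]]'
python3 - <<'E'
from h import *
o=get_obs();print(o['time'],o['tcp_pos'],o['tool_rot'],o['grip_width'])
cap('wrist','w2');cap('scene','s2');cap('side','d2')
a=np.vstack([cv2.imread('pics/w2.png')[:400],np.hstack([cv2.resize(cv2.imread('pics/s2.png')[120:260,250:450],(320,224)),cv2.resize(cv2.imread('pics/d2.png')[130:300,240:480],(320,224))])])
cv2.imwrite('pics/m2.png',cv2.resize(a,None,fx=.96,fy=.96))
E
```

```text
time: 5.2
tcp_pos: [0.5545, 0.0262, 0.174]
tool_rot: [-3.141, 0.002, 0.225]
ft_force: [0.6, -0.7, -1.4]
grip_width: 0.648
time: 6.78
tcp_pos: [0.5643, 0.0908, 0.1742]
tool_rot: [-3.14, 0.001, 1.407]
ft_force: [0.5, -0.1, -2.3]
grip_width: 0.645
time: 6.95
tcp_pos: [0.5646, 0.0909, 0.1745]
tool_rot: [-3.14, 0.0, 1.402]
ft_force: [-0.1, 0.9, -1.7]
grip_width: 0.647
6.95 [0.56462596 0.09085505 0.17451413] [-3.14009553e+00  2.94565705e-04  1.40159494e+00] 0.6471455639019315
```

View pics/m2.png

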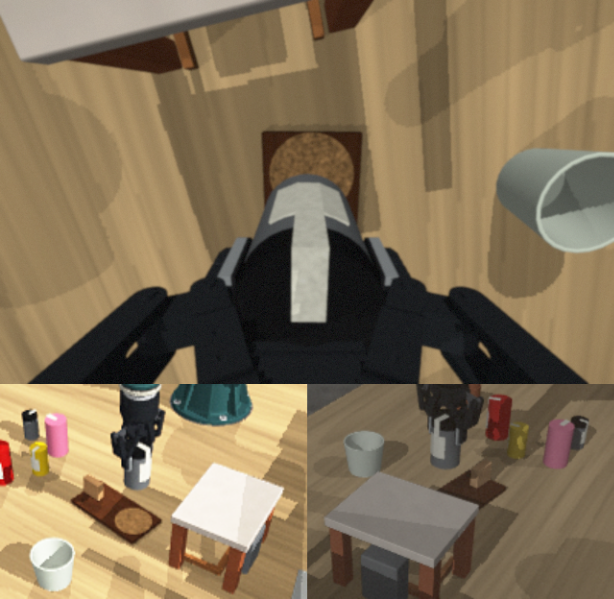

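The jar is held upright with its seal pointing up the image, towards the shelf. The board's nose corners show at composite (262,132) and (361,132). I'll check the pad centre from them and refine the rack axis from the kerbs, the stop and the slab edge.

Run:
```python
from h import *
f=load('w2')
A=ray(f,262.5/.96,131.5/.96,.012);B=ray(f,361.5/.96,131.5/.96,.012)
e=B-A;print(A,B,np.linalg.norm(e));e/=np.linalg.norm(e);n=np.array([-e[1],e[0],0]) ;print('yaw',np.arctan2(n[1],n[0]))
print('pad',(A+B)/2-.043*n)
p=f['p'].astype(int);P=cloud(f)
m=(abs(P[...,2]-.012)<.006)&(p[...,0]>90)&(p[...,0]-p[...,2]>30);m[:,:270]=0;m[:,380:]=0;m[:135]=0;m[230:]=0
us=[];
for v in range(140,185,5):
    r=np.nonzero(m[v])[0]; print(v,r.min(),r.max(),((ray(f,r.min(),v,.012)+ray(f,r.max(),v,.012))/2)[:2].round(4)) if len(r) else 0
# slab corner/edge from both fixed views, and its yaw
for t in('s2','d2','w2'):
    g=load(t);Q=cloud(g);q=g['p'].astype(int)
    m=(abs(Q[...,2]-.148)<.006)&(abs(Q[...,0]-.53)<.13)&(abs(Q[...,1]-.3)<.11)
    if t=='w2':
        m=m&(q.min(-1)>100);X=Q[m];s=[]
        for x in np.arange(X[:,0].min()+.01,X[:,0].max()-.01,.005):
            k=abs(X[:,0]-x)<.003
            if k.sum()>5:s.append((x,X[k][:,1].min()))
        s=np.array(s);print('front edge',s[[0,-1]],np.polyfit(s[:,0],s[:,1],1),np.median(X[:,2]))
    print(t,cv2.minAreaRect(Q[m][:,:2].astype('float32')))
```

```text
[0.52730366 0.14056916 0.012     ] [0.6227854 0.1243786 0.012    ] 0.09684470007360267
yaw 1.4028269365484947
pad [0.56785576 0.09007905 0.012     ]
140 314 338 [0.5755 0.1295]
145 299 349 [0.5729 0.1252]
150 295 355 [0.5731 0.1204]
155 289 359 [0.5713 0.1159]
160 287 362 [0.571 0.111]
165 283 364 [0.5693 0.1064]
170 282 366 [0.5689 0.1015]
175 281 367 [0.5681 0.0966]
180 281 367 [0.5673 0.0917]
s2 ((0.5318937301635742, 0.2919906973838806), (0.20390982925891876, 0.16040197014808655), 2.5914433002471924)
d2 ((0.5300524830818176, 0.2919005751609802), (0.2009706050157547, 0.16352494060993195), 2.7281343936920166)
front edge [[0.44289667 0.20745547]
 [0.55289667 0.21211485]] [0.04375136 0.18796396] 0.14722115059499583
w2 ((0.4980829954147339, 0.22302517294883728), (0.13012376427650452, 0.02715318463742733), 2.2336838245391846)
```

Pad centre is (0.567, 0.090). Correct by 0.09 units in y and lower until the jar just touches (TCP z about 0.059).

```bash
python3 -m creep '[[[0,0.09,0.3,0],[0,0,0.7,0],[0,0,0.8,0],[0,0,0.7,0],[0,0,0.5,0],[0,0,0.3,0],[0,0,0.2,0],[0,0,0.15,0],[0,0,0.08,0],[0,0,0,0],[0,0,0,0]]]'
python3 -m creep '[[[0,0,0.03,0],[0,0,0.03,0],[0,0,0.03,0],[0,0,0,0],[0,0,0,0]]]'
```

```text
time: 8.02
tcp_pos: [0.5687, 0.0905, 0.0639]
tool_rot: [3.14, -0.0, 1.403]
ft_force: [-0.1, 0.0, -0.8]
grip_width: 0.647
time: 8.43
tcp_pos: [0.5681, 0.0904, 0.0607]
tool_rot: [3.142, -0.0, 1.403]
ft_force: [-0.3, 0.7, -1.6]
grip_width: 0.648
```

```bash
python3 -m creep '[[[0,0,0.02,0],[0,0,0.02,0],[0,0,0.02,0],[0,0,0,0],[0,0,0,0]]]'
```

```text
time: 8.85
tcp_pos: [0.5681, 0.0904, 0.0592]
tool_rot: [3.141, -0.0, 1.403]
ft_force: [-1.1, 0.7, 3.7]
grip_width: 0.647
```

Contact (about +5 N change). Release, rise, and look.

```bash
python3 -m creep '[[[0,0,0,0],[0,0,0,0],[0,0,0,0],[0,0,0,0],[0,0,0,0],[0,0,0,0],[0,0,0,0]]]' 1
python3 -m creep '[[[0,0,-0.15,0],[0,0,-0.4,0],[0,0,-0.6,0],[0,0,-0.8,0],[0,0,-0.9,0],[0,0,-0.9,0],[0,0,-0.9,0],[0,0,-0.4,0],[-0.5,0,0,0],[-0.9,0,0,0],[-0.9,0,0,0],[-0.9,0,0,0],[-0.8,0,0,0],[-0.3,0,0,0],[0,0,0,0],[0,0,0,0]]]'
python3 - <<'E'
from h import *
o=get_obs();print(o['time'],o['tcp_pos'],o['tool_rot'])
cap('wrist','w3')
E
```

```text
time: 9.43
tcp_pos: [0.5682, 0.0904, 0.0588]
tool_rot: [-3.142, -0.0, 1.403]
ft_force: [0.2, -0.4, -0.2]
grip_width: 0.998
time: 10.77
tcp_pos: [0.5466, -0.0366, 0.2105]
tool_rot: [3.141, -0.001, 1.401]
ft_force: [0.4, 0.3, 0.2]
grip_width: 1.005
10.7667 [ 0.54662791 -0.0365669   0.21051637] [ 3.14146119e+00 -8.19636407e-04  1.40148820e+00]
```

View pics/w3.png

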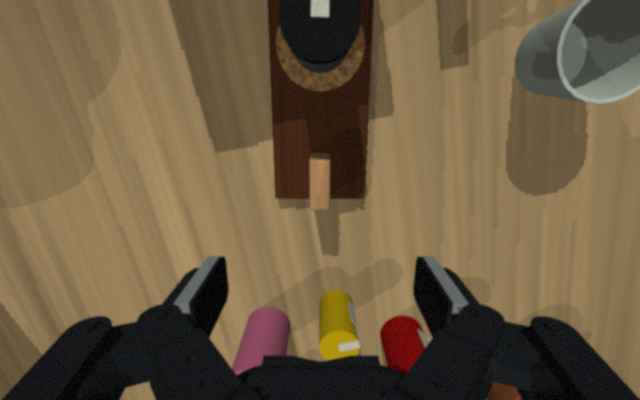

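The jar stands on the cork at (320,60) with its seal forward, and the handle is at (320,180). Measure the handle, lid and seal.

Run:
```python
from h import *
f=load('w3');P=cloud(f);p=f['p'].astype(int);h=P[...,2]
m=abs(h-.058)<.005;m[:,:290]=0;m[:,350:]=0;m[:140]=0;m[220:]=0
r=cv2.minAreaRect(P[m][:,:2].astype('float32'));print('handle',m.sum(),r)
c=np.array(r[0])
o=get_obs();d=c-o['tcp_pos'][:2];y=o['tool_rot'][2];print('shift tool x,y units',(d[0]*np.cos(y)+d[1]*np.sin(y))/.03,(d[0]*np.sin(y)-d[1]*np.cos(y))/.03,'z',(o['tcp_pos'][2]-.030)/.03)
# board back corners
print(ray(f,276,198,.012),ray(f,365,198,.012))
s=cap('side','d3');s=cap('scene','s3')
for t in('d3','s3'):
    g=load(t);Q=cloud(g);m=(abs(Q[...,2]-.112)<.006)&(np.hypot(Q[...,0]-.568,Q[...,1]-.09)<.045)
    print(t,'lid',m.sum(),cv2.minEnclosingCircle(Q[m][:,:2].astype('float32')),np.median(Q[m][:,2]) if m.any() else 0)
```

```text
handle 1066 ((0.5445070266723633, -0.038296788930892944), (0.050411153584718704, 0.019790219143033028), 79.7285385131836)
shift tool x,y units -0.08752844458020785 -0.05978749790879677 z 6.015656841326766
[ 0.49253935 -0.05565705  0.012     ] [ 0.59013393 -0.07223695  0.012     ]
d3 lid 264 ((0.5675097703933716, 0.09313061088323593), 0.031206907704472542) 0.11177276398509128
s3 lid 170 ((0.5671083927154541, 0.09439107030630112), 0.029619071632623672) 0.11301935541401258
```

The jar is about 3 mm from the pad centre and its lid height is right (0.112). Descend on the handle and grip.

```bash
python3 -m creep '[[[-0.09,-0.06,0.4,0],[0,0,0.8,0],[0,0,0.9,0],[0,0,0.9,0],[0,0,0.9,0],[0,0,0.9,0],[0,0,0.6,0],[0,0,0.4,0],[0,0,0.15,0],[0,0,0.05,0],[0,0,0,0],[0,0,0,0]]]' 1
python3 -m creep '[[[0,0,0,0],[0,0,0,0],[0,0,0,0],[0,0,0,0],[0,0,0,0],[0,0,0,0],[0,0,0,0],[0,0,0,0],[0,0,0,0],[0,0,0,0],[0,0,0,0]]]' -1 50
```

```text
time: 11.92
tcp_pos: [0.5452, -0.0389, 0.0312]
tool_rot: [3.14, -0.0, 1.403]
ft_force: [0.1, 0.3, -0.0]
grip_width: 1.0
time: 12.83
tcp_pos: [0.5448, -0.0393, 0.0307]
tool_rot: [3.141, -0.0, 1.403]
ft_force: [-0.3, -1.0, 5.6]
grip_width: 0.222
```

Handle gripped at 19 mm. Turn the board 12.2° parallel to the rack, slowly.

```bash
python3 -m creep '[[[0,0,0,-0.05],[0,0,0,-0.1],[0,0,0,-0.15],[0,0,0,-0.2],[0,0,0,-0.2],[0,0,0,-0.2],[0,0,0,-0.2],[0,0,0,-0.2],[0,0,0,-0.2],[0,0,0,-0.2],[0,0,0,-0.2],[0,0,0,-0.2],[0,0,0,-0.15],[0,0,0,-0.1],[0,0,0,-0.05],[0,0,0,0],[0,0,0,0]]]'
python3 -m creep '[[[0.03,0.05,0,0],[0.06,0,0,0],[0.1,0,0,0],[0.1,0,0,0],[0.1,0,0,0],[0.1,0,0,0],[0.1,0,0,0],[0.1,0,0,0],[0.1,0,0,0],[0.1,0,0,0],[0.1,0,0,0],[0.1,0,0,0],[0.06,0,0,0],[0.03,0,0,0],[0,0,0,0]]]'
python3 - <<'E'
from h import *
o=get_obs();print(o['time'],o['tcp_pos'],o['tool_rot'])
p,d,_=cap('wrist','w4');cap('side','d4');cap('scene','s4')
for t in('d4','s4'):
    g=load(t);Q=cloud(g);m=(abs(Q[...,2]-.112)<.006)&(np.hypot(Q[...,0]-.54,Q[...,1]-.13)<.06)&(g['p'].max(-1)<90)
    print(t,'lid',m.sum(),cv2.minEnclosingCircle(Q[m][:,:2].astype('float32')))
E
```

```text
time: 14.25
tcp_pos: [0.5455, -0.0392, 0.0307]
tool_rot: [3.14, 0.0, 1.613]
ft_force: [3.6, 0.8, 5.2]
grip_width: 0.229
time: 15.5
tcp_pos: [0.5445, -0.0052, 0.0307]
tool_rot: [3.141, 0.003, 1.615]
ft_force: [0.8, -6.6, 8.0]
grip_width: 0.223
15.5 [ 0.54446975 -0.00522942  0.03072879] [3.14145985e+00 2.57623456e-03 1.61547371e+00]
d4 lid 244 ((0.5371412038803101, 0.12897415459156036), 0.03056618571281433)
s4 lid 125 ((0.540237307548523, 0.1274304986000061), 0.02901548519730568)
```

View pics/w4.png

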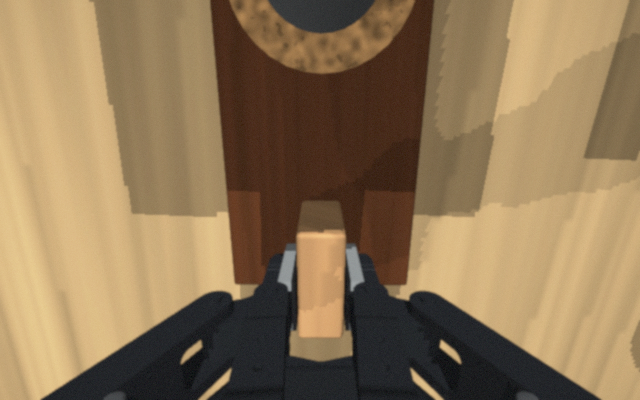

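The board is straight, centred in the jaws, and the jar is still central on the cork. Advance into the kerbs, watching the force.

```bash
python3 -m creep '[[[0.03,0,0,0],[0.06,0,0,0],[0.1,0,0,0],[0.13,0,0,0],[0.13,0,0,0],[0.13,0,0,0],[0.13,0,0,0],[0.13,0,0,0],[0.13,0,0,0],[0.13,0,0,0],[0.13,0,0,0],[0.13,0,0,0],[0.13,0,0,0],[0.13,0,0,0],[0.13,0,0,0],[0.1,0,0,0],[0.06,0,0,0],[0.03,0,0,0],[0,0,0,0]]]'
python3 -m creep '[[[0.03,0,0,0],[0.06,0,0,0],[0.1,0,0,0],[0.1,0,0,0],[0.1,0,0,0],[0.1,0,0,0],[0.1,0,0,0],[0.1,0,0,0],[0.1,0,0,0],[0.1,0,0,0],[0.1,0,0,0],[0.1,0,0,0],[0.1,0,0,0],[0.1,0,0,0],[0.06,0,0,0],[0.03,0,0,0],[0,0,0,0]]]'
python3 - <<'E'
from h import *
o=get_obs();print(o['tcp_pos'],o['ft_force'],o['moment'])
cap('side','d5')
cv2.imwrite('pics/c5.png',cv2.resize(cv2.imread('pics/d5.png')[150:320,240:480],None,fx=3,fy=3))
E
```

```text
time: 17.23
tcp_pos: [0.5419, 0.0529, 0.0307]
tool_rot: [-3.141, 0.003, 1.616]
ft_force: [-0.0, -8.2, 8.1]
grip_width: 0.225
time: 18.65
tcp_pos: [0.54, 0.0941, 0.0307]
tool_rot: [-3.141, 0.003, 1.616]
ft_force: [-0.2, -9.0, 10.1]
grip_width: 0.225
[0.54004332 0.09409512 0.0307035 ] [-0.19665363 -8.97392582 10.11290515] [-1.06360849 -0.22725698  0.00453379]
```

View pics/c5.png

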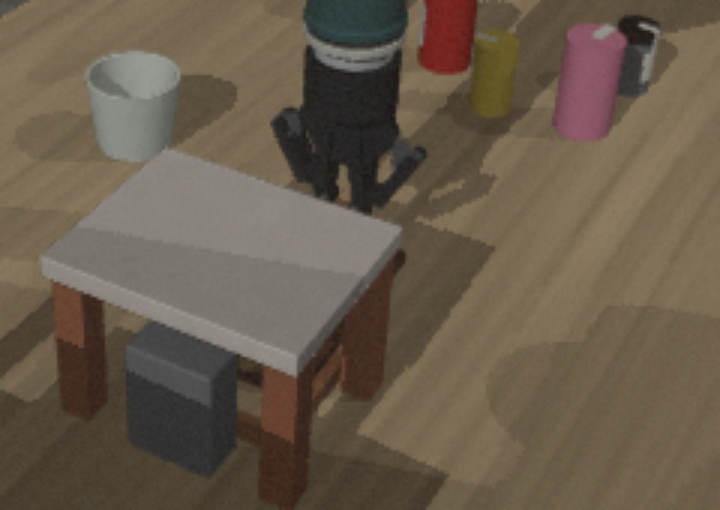

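No camera body projects ahead of the hand. The board is entering smoothly with about 9 N of friction and no side force. About 40 mm remain, so go slowly.

```bash
python3 -m creep '[[[0.03,0,0,0],[0.06,0,0,0],[0.08,0,0,0],[0.08,0,0,0],[0.08,0,0,0],[0.08,0,0,0],[0.08,0,0,0],[0.08,0,0,0],[0.08,0,0,0],[0.08,0,0,0],[0.08,0,0,0],[0.08,0,0,0],[0.08,0,0,0],[0.07,0,0,0],[0.04,0,0,0],[0.04,0,0,0],[0,0,0,0]]]'
python3 -m creep '[[[0.03,0,0,0],[0.03,0,0,0],[0.03,0,0,0],[0.03,0,0,0],[0.03,0,0,0],[0,0,0,0]]]'
```

```text
time: 20.12
tcp_pos: [0.5385, 0.1275, 0.0307]
tool_rot: [-3.141, 0.003, 1.616]
ft_force: [0.3, -8.3, 9.8]
grip_width: 0.224
time: 20.62
tcp_pos: [0.5383, 0.1319, 0.0307]
tool_rot: [-3.141, 0.003, 1.616]
ft_force: [0.1, -8.6, 9.2]
grip_width: 0.223
```

```bash
python3 -m creep '[[[0.03,0,0,0],[0.03,0,0,0],[0.03,0,0,0],[0,0,0,0]]]'
python3 -m creep '[[[0.03,0,0,0],[0.03,0,0,0],[0,0,0,0]]]'
```

```text
time: 20.95
tcp_pos: [0.5386, 0.1322, 0.0307]
tool_rot: [-3.141, 0.007, 1.617]
ft_force: [1.7, -21.0, 10.3]
grip_width: 0.221
time: 21.2
tcp_pos: [0.5388, 0.1323, 0.0307]
tool_rot: [-3.141, 0.009, 1.618]
ft_force: [3.0, -28.9, 9.8]
grip_width: 0.224
```

Hard stop at y = 0.132 (0.134 expected, within calibration), force up to 29 N: the board is against the strip. Relieve, release, rise and back off, then check.

```bash
python3 -m creep '[[[-0.06,0,0,0],[-0.06,0,0,0],[0,0,0,0]]]'
python3 -m creep '[[[0,0,0,0],[0,0,0,0],[0,0,0,0],[0,0,0,0],[0,0,0,0],[0,0,0,0],[0,0,0,0],[0,0,0,0]]]' 1
python3 -m creep '[[[0,0,-0.2,0],[0,0,-0.5,0],[0,0,-0.7,0],[0,0,-0.7,0],[-0.5,0,-0.5,0],[-0.7,0,-0.3,0],[-0.7,0,0,0],[-0.7,0,0,0],[-0.7,0,0,0],[-0.7,0,0,0],[-0.5,0,0,0],[-0.3,0,0,0],[0,0,0,0],[0,0,0,0]]]'
python3 - <<'E'
from h import *
o=get_obs();print(o['time'],o['tcp_pos'],o['tool_rot'])
cap('wrist','w6');cap('side','d6');cap('scene','s6')
f=load('w6');P=cloud(f);p=f['p'].astype(int);h=P[...,2]
m=(abs(h-.058)<.005)&(np.hypot(P[...,0]-.538,P[...,1]-.134)<.05)
r=cv2.minAreaRect(P[m][:,:2].astype('float32'));print('handle',m.sum(),r)
a=np.hstack([cv2.resize(cv2.imread('pics/s6.png')[120:270,250:450],(400,300)),cv2.resize(cv2.imread('pics/d6.png')[150:320,250:476],(400,300))])
cv2.imwrite('pics/m6.png',np.vstack([cv2.resize(a,(640,240)),cv2.imread('pics/w6.png')[:340]]))
E
```

```text
time: 21.45
tcp_pos: [0.5388, 0.1322, 0.0307]
tool_rot: [-3.142, 0.003, 1.616]
ft_force: [2.4, -10.7, 7.9]
grip_width: 0.225
time: 22.12
tcp_pos: [0.5385, 0.1349, 0.0303]
tool_rot: [-3.141, -0.0, 1.613]
ft_force: [0.8, -0.3, -0.2]
grip_width: 1.0
time: 23.28
tcp_pos: [0.5446, -0.009, 0.1176]
tool_rot: [3.141, -0.0, 1.611]
ft_force: [-0.4, 0.8, -0.9]
grip_width: 1.001
23.2833 [ 0.54463019 -0.00901474  0.11757253] [ 3.14137494e+00 -4.79725002e-04  1.61123356e+00]
handle 902 ((0.5388679504394531, 0.11408986151218414), (0.01992085389792919, 0.012374543584883213), 2.478802442550659)
```

View pics/m6.png

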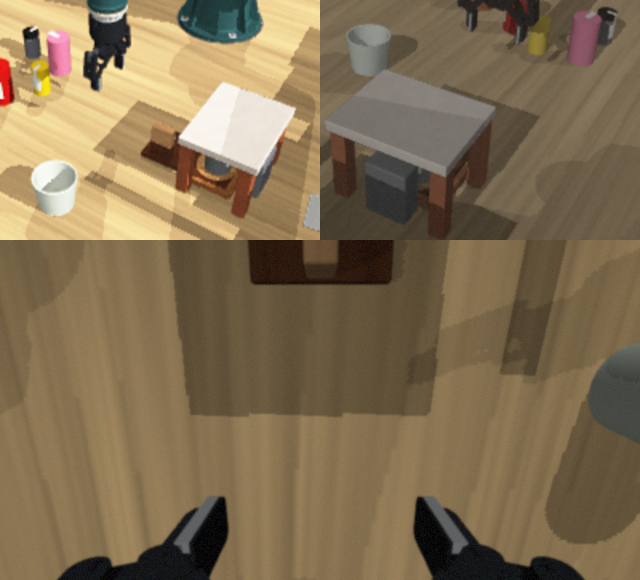

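Board is under the shelf with its handle outside. Rear edge is at wrist (250–391, 43), and the jar is partly hidden behind the front prop. Compute the rear edge and enlarge the scene view.

Run:
```python
from h import *
f=load('w6')
A=ray(f,250,42,.012);B=ray(f,391,42,.012);M=(A+B)/2
e=(B-A)[:2];rx=np.array([-.0457,.999]);ry=np.array([-.999,-.0457])
print(np.linalg.norm(e),'yaw err',np.arctan2(e[0],-e[1])-np.deg2rad(92.62),'rack',(M[:2]-[.5347,.2121])@rx+.1,(M[:2]-[.5347,.2121])@ry)
g=load('s6');Q=cloud(g);q=g['p'].astype(int)
m=(np.hypot(Q[...,0]-.532,Q[...,1]-.264)<.045)&(Q[...,2]>.025)&(Q[...,2]<.112)&(q.max(-1)-q.min(-1)<30)
if m.sum()>5: print('jar side',m.sum(),Q[m].min(0),Q[m].max(0)); c,r=cv2.minEnclosingCircle(Q[m][:,:2].astype('float32'));print(c,r)
cv2.imwrite('pics/c6.png',cv2.resize(cv2.imread('pics/s6.png')[165:255,325:435],None,fx=6,fy=6,interpolation=cv2.INTER_CUBIC))
```

```text
0.09906529218240732 yaw err -0.004220634704990234 rack -0.00628344714419779 0.0003569508737254955
jar side 93 [0.53638093 0.24150373 0.02583963] [0.56215093 0.29284656 0.05745783]
(0.5412944555282593, 0.2669595181941986) 0.026025649160146713
```

View pics/c6.png

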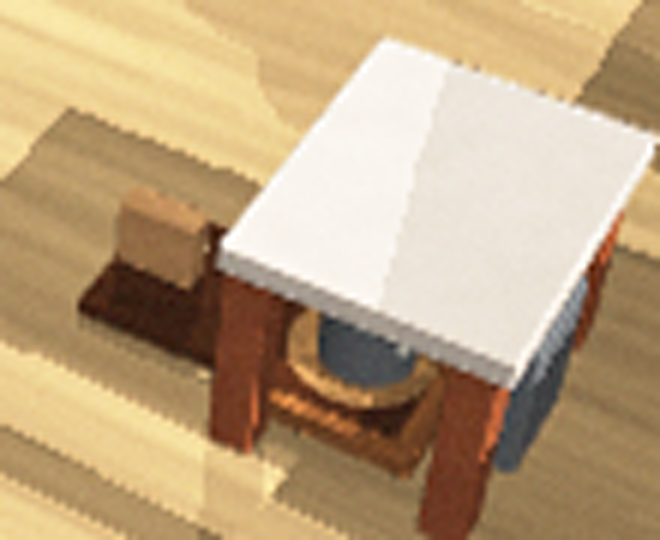

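The jar stands upright on the cork, with its label edge visible at crop (400,350) towards the reader. The board is at rack x ≈ -6 mm, y ≈ 0. Hand in.

```bash
python3 -c "
from station import *
print(finish_job(),get_obs()['time'])"
```

```text
the job is handed in; nothing more can be done
the job is handed in; nothing more can be done
```

The job is handed in. I stood the larger grey jar on the cork pad with the board still in front of the shelf, label along the board's +x. I then gripped the handle, turned the board 12° to line it up with the lane, and slid it in until it met the stop strip. The arm finished clear of everything, with 23.3 s used of the 54 s allowed.

**Last checks:**
- **Board:** its rear edge puts the origin at rack x ≈ -6 mm and y ≈ 0 mm, with a heading error of about 0.004 rad. The stop came at about 29 N, roughly 2 mm short of my estimate, which is within the calibration error.
- **Jar:** it stands upright, about 3–4 mm from the pad centre.
- **Label:** it was turned to match the board when placed. At the end only its edge could be seen under the slab, on the reader's side, so its final angle is not measured directly.
- **Bystanders:** the tub was still standing in its place in the last views. I did not re-measure the tub, mug or spatula, but no move went near them.

No check failed.

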